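# Pass an oiled block's hanger from the drip rail to the drying rail and latch it

### The job

The freshly oiled block on the red-gripped hanger has stopped dripping: take the hanger by its red grip, lift it over the end stops onto the drying rail, set it down there and slide it gently along the rail until it snaps home in the roller catch, then let go. Feel for the catch, never force or drop the hanger, and do not touch the oily wood. Leave the blue-gripped hanger and the things on the bench where they are.

Things in the scene. Friction and masses are not known exactly. Their poses are not given: they have to be found in the camera images.
- rack: Fixed finishing rack: plywood base 630x100x18 mm, a post at each end, two steel flat-bar rails on edge (8 mm thick, 22 mm high) end to end along its y, both at x = 0, top edges at z = 200 mm. Origin: underside of the base, below the middle of the gap between the rails; z up, robot on the -x side. Drip rail (over the drip pan) y = 12 to 265 mm; drying rail y = -12 to -285 mm.
- drip_stop (a point): Top middle of the end stop at the free end of the drip rail: the bar end bent up, 8 mm thick, 6 mm long (y = 12 to 18 mm in the rack's frame), standing 10 mm above the rail's top edge. Axes like the rack's.
- dry_stop (a point): Top middle of the same kind of end stop at the free end of the drying rail (y = -12 to -18 mm in the rack's frame, 10 mm above the rail's top edge); 24 mm gap between the two stops. Axes like the rack's.
- buffer (a joint): Sprung rubber buffer (m, 0 out, to 0.009) in the grey roller catch (44 long, 40 wide, 34 mm tall above the rail) clamped on the drying rail; reads about 0.0045 to 0.0065 when the hanger is latched. The catch was clamped wherever the last user liked: its front, facing the gap, is at y = -125 to -220 mm in the rack's frame, not measured. Two upright sprung brass rollers stand 8 mm behind the front.
- carrier: Hanger with the RED grip, about 0.24 kg (varies), loose on the drip rail. Origin: middle of the saddle's underside, where it rests on the rail's top edge; axes like the rack's. Aluminium saddle 25 mm wide, 56 mm long (y -28 to 28), 28 mm tall, with cheeks 16 mm down both sides of the rail, 2.5 mm play each side. Slides with 0.5 to 3 N of friction; the rails' stops block it unless lifted.
- carrier_grip (a point): Middle of the red grip, 50 mm above the hanger's origin. The grip stands from 28 to 68 mm above the origin and is 14 mm thick (x) over its middle 28 mm (y = -14 to 14), where it can be pinched from above across x; beyond, end ribs 24 mm wide (x), 6 mm long (y) keep fingers from slipping off along the rail.
- carrier_ball (a point): Centre of the 13 mm steel ball on the pin at the hanger's front (-y), 45 mm ahead of and 19 mm above its origin. To latch, it must be pushed between the catch's rollers: some 4 to 10 N, falling off once past; about 9 mm beyond their middle the saddle's front meets the catch's front and stops dead. Released, it stays latched within 3 mm of that. Over 25 N on rail, stop or catch would bend something.
- carrier_strap (a point): Middle of the upper face of the strap's foot, 58 mm below the hanger's origin. The steel strap runs down the saddle's -x side and back under the rail, so over a rail the hanger can rise only about 35 mm before this foot meets the rail's underside.
- carrier_piece: The oiled wooden block hung from the red-gripped hanger's strap foot, 40 mm deep (x), 35 mm wide (y), 80 mm tall, from 72 to 152 mm below the hanger's origin; still wet, not to be touched.
- other_carrier: The same kind of hanger with a BLUE grip and another oiled piece, hanging at the far (+y) end of the drip rail; stays there. Origin as for the red one.
- paint_tin: Red paint tin, 78 mm across, 78 mm tall; bystander. Origin under its centre.
- cork_block: Cork sanding block 63x110x34 mm; bystander.
- screw_jar: Clear jar with a white lid, 70 mm across, 100 mm tall; bystander.

How it is judged:
On the way, in this order (a step that is already met when the one before it is completed fails the run):
1. the red-gripped hanger is lifted clear of the rails, over the end stops, between the drip rail and the drying rail (z of carrier in the frame of rack above 0.209 m and y of carrier in the frame of rack between -0.035 and 0.035 m), for 0.05 s.
2. the red-gripped hanger rests on the drying rail, inside its end stop (z of carrier in the frame of rack between 0.196 and 0.204 m and y of carrier in the frame of rack between -0.25 and -0.042 m), for 0.1 s.
At the end, for the whole second after the job is handed in: The red-gripped hanger hangs at rest and upright (within 0.15 rad) on the drying rail, latched in the roller catch (its buffer stays pushed in by more than 3.5 mm), released; the blue-gripped hanger is within 20 mm of where it was (value of joint buffer above 0.0035 m and z of carrier in the frame of rack between 0.196 and 0.203 m and y of carrier in the frame of rack below -0.085 m and x of carrier in the frame of rack between -0.006 and 0.006 m and angle between carrier's own z axis and vertical below 0.15 rad and linear speed of carrier below 0.02 m/s and contact force between carrier and rack above 0.5 N and distance of other_carrier from where it was at the start of the episode below 0.02 m); the robot touches nothing.
It fails at once if the red-gripped hanger is forced: its contact force with the rack (rails, stops, catch) exceeds 25 N (contact force between carrier and rack above 25 N).
It fails at once if the gripper or arm touches the oiled block (contact force between any of the fingers, the arm and carrier_piece above 0.5 N).
It fails at once if the blue-gripped hanger is moved more than 20 mm (distance of other_carrier from where it was at the start of the episode above 0.02 m).
It fails at once if a thing on the bench is moved more than 30 mm (distance of any of paint_tin, cork_block, screw_jar from where it was at the start of the episode above 0.03 m).
It also fails if it takes over 51 s, if anything falls off the work surface, if the arm or the gripper's body presses on something with over 40 N, if the wrist force passes 120 N, or if a joint passes its speed limit or range.

### The arm

A 7-joint arm with a two-finger parallel gripper is mounted at the origin on a cart in front of the work surface, level with it; the furniture and walls round the work are solid. World frame = base frame: x ahead of the robot, y to its left, z up, the work surface at z = 0. Lengths are in m, angles in rad, forces in N, time in s.
With the tool pointing down it reaches from about 0.4 to 0.85 m from the base axis. Payload 4.5 kg.
Tool frame: the origin (TCP) lies at the very end of the fingers, on their centre line; the grasp point (between the pads) lies 19 mm behind it (r.grip_point_offset is the distance from the TCP to the grasp point, in m); z points along the fingers, y is the line along which they close (so a half turn about z gives the same grasp; the last joint's range is limited). The gripper opens to 88 mm and grips with 3 to 60 N. Pads are 18 mm wide; open, the fingers measure 123 mm over their backs; the gripper's body (75 mm by 187 mm) begins 45 mm behind the grasp point.
Start: joints at [1.196, 0.689, -0.195, 1.565, 0.157, 0.902, -0.215], TCP at [0.248, -0.574, 0.239] pointing down, gripper open.
Joint ranges: [-3.01, 3.01], [-0.46, 2.08], [-1.47, 1.51], [0.13, 2.56], [-1, 4.14], [0.04, 2.09], [-2.66, 2.66]. Speed limits (rad/s): [2.57, 2.57, 3.14, 3.14, 3.14, 3.14, 3.14].

### API

Orientations are given as a unit quaternion [x, y, z, w].
In Python, from plant import r gives the robot as it stands.
- The arm moves only by the tool carry_out, never from a script. Its argument "rows" is a list of rows, each a list of 3 entries, a list of its own where there are three numbers: the shift along the tool's x, y, z in cm, then the turn, a rotation vector about the tool's x, y, z in degrees, then the closure, from 0 (fully open) to 1 (shut). A call has 1 to 12 rows; each row is the pose to reach, as a shift and turn from the pose commanded when the call began, along the tool's axes at that moment; what a row does not reach only later rows make up. A row lasts 1/10 s, in which the tool goes at most 50 mm and 8.59 degrees, less where a joint would pass 70% of its speed; a pose out of reach is approached as far as the arm can. A call with a gripper value outside its range is refused whole. The fingers move at their own pace and stop on an object; "newtons" is the grip in N (left out, the last holds). Time passes only in rows, so rows that repeat a pose let the fingers close. It gives the time, the measured TCP pose, the force, the opening and the grip force at its end, in the units of the state.
- r.get_state(): the state, without advancing time (a new reading comes with each control period).
- r.snapshot(name): name is "side" or "top" or "wrist"; returns a dict with "image" (400x640x3 uint8, red, green, blue), "fx", "fy", "cx", "cy" (pixels), "pose" (4x4, takes a point from camera to world coordinates). Camera axes: x right, y up, looking along -z (the intrinsics and any distortion apply to the point x, -y, -z); pixel columns grow to the right and rows downward; lengths in m; the calibration is good to about 2 mm. The wrist camera is an equidistant fisheye: a pixel r from the principal point sees the ray r / f radians off the axis. A picture is of the moment at which its call begins. There is no depth.
- r.finish_job(): hands the job in; it is judged then, once.
The state is a dict: "clock": time; "q": joint angles; "qd": joint speeds; "joint_torque": joint torques, N m; "tool_pos": TCP position; "eef_rot": TCP orientation; "contact_force": force on the tool from outside, world axes, zero at the start; "moment": the same for the moment, N m; "opening": opening from 0.0 (shut) to 1.0 (fully open); "finger_force": force on a finger pad.
Only numpy, scipy, OpenCV 4.12 (cv2) and the standard library are available. Lean on these libraries where they do the work, as an engineer would, in place of code of your own. Each camera call takes 0.05 s, during which the arm holds its last target. There are 200 camera calls.

## Working session

There is one attempt and no reset: what is moved stays moved. The work goes in short steps, Python scripts to look and compute and a tool call to move; the robot and the scene stay as the last step left them, time stands still between calls to the robot, and variables do not carry over. Pictures are saved under pics/ and viewed, at most 10 in all, crops included, and the job is handed in when it is done.

Besides the shell and the picture viewer there is one more tool, called after "Emit:" by a JSON object that holds its "fn" and its "kwargs". carry_out: Moves the arm, as the interface text tells. Its arguments: {"type":"object","properties":{"rows":{"type":"array"},"newtons":{"type":"number"}},"required":["rows"]}

```bash
mkdir -p pics
python3 - <<'E'
from plant import r
import cv2,numpy as np,pickle
d={}
for n in("side","top","wrist"):
    s=r.snapshot(n);d[n]=s;cv2.imwrite(f"pics/{n}0.png",s["image"][:,:,::-1]);print(n,s["fx"],s["fy"],s["cx"],s["cy"],np.round(s["pose"],3).tolist(),[k for k in s])
pickle.dump(d,open("d0.pkl","wb"))
s=r.get_state();print(s)
cv2.imwrite("pics/st0.png",np.vstack([cv2.resize(d[n]["image"],(480,300))[:,:,::-1] for n in("side","top")]))
E
```

```text
side 426.96904103025355 426.96904103025355 320.4294928945515 196.16751109509417 [[-0.863, 0.16, -0.479, -0.236], [-0.504, -0.32, 0.802, 1.256], [-0.025, 0.934, 0.356, 0.72], [0.0, 0.0, 0.0, 1.0]] ['image', 'fx', 'fy', 'cx', 'cy', 'pose']
top 497.7467741417225 497.7467741417225 325.1988409783991 190.49644597372492 [[-0.029, 0.993, -0.113, 0.3], [-1.0, -0.028, 0.014, 0.022], [0.011, 0.114, 0.993, 2.072], [0.0, 0.0, 0.0, 1.0]] ['image', 'fx', 'fy', 'cx', 'cy', 'pose']
wrist 309.70691628693146 309.70691628693146 327.001177654205 194.99398533402834 [[0.396, 0.881, 0.259, 0.315], [-0.918, 0.381, 0.11, -0.545], [-0.002, -0.282, 0.959, 0.383], [0.0, 0.0, 0.0, 1.0]] ['image', 'fx', 'fy', 'cx', 'cy', 'pose']
{'clock': 0.15, 'q': array([ 1.19577483,  0.68977169, -0.19452125,  1.56605133,  0.15733661,
        0.90251956, -0.21511907]), 'qd': array([-1.07723760e-03, -1.35188158e-03, -4.05962259e-04, -3.20644648e-03,
       -8.57480486e-05,  1.16235324e-03, -8.22571232e-04]), 'joint_torque': array([-1.96828390e-03, -5.27857733e+01, -1.26851019e+00, -1.53584558e+01,
       -5.24727954e-02,  3.91875321e-03,  1.22259812e-04]), 'tool_pos': array([ 0.24822835, -0.57309241,  0.23812072]), 'eef_rot': array([ 9.79174691e-01,  2.03018380e-01, -2.03252162e-04, -6.47655229e-04]), 'contact_force': array([ 0.3388658 , -0.33135748, -0.21710964]), 'moment': array([-0.03443676, -0.0047676 , -0.00810333]), 'finger_force': 0.0, 'opening': 0.9956608700002054}
```

View pics/side0.png

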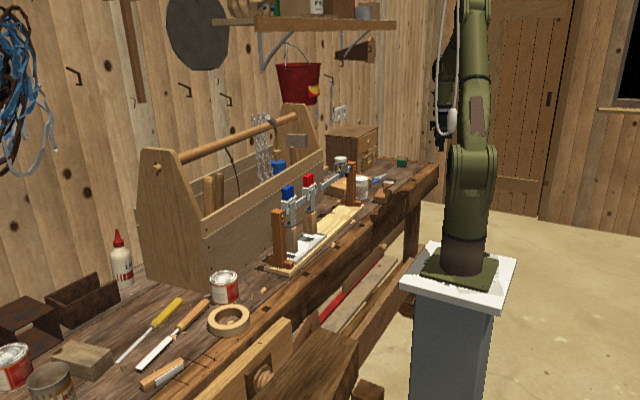

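View pics/top0.png

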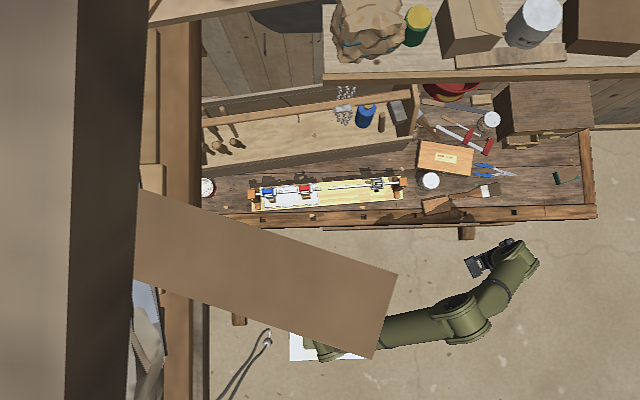

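Side: rack at columns 265–365, red grip at (308,180), blue at (288,190). Top: rack from (250,195) to (405,188), red grip near (305,188), catch near (377,184). I'll measure with masks and an enlarged crop.

```bash
cat > h.py <<'E'
import numpy as np,cv2
def ray(s,u,v,fish=False):
    x=(u-s["cx"])/s["fx"];y=(v-s["cy"])/s["fy"]
    if fish:
        t=np.hypot(x,y);k=np.sin(t)/t if t>1e-9 else 1;d=np.array([x*k,-y*k,-np.cos(t)])
    else: d=np.array([x,-y,-1.])
    P=np.array(s["pose"]);d=P[:3,:3]@d;return P[:3,3],d/np.linalg.norm(d)
def plane(s,u,v,z,fish=False):
    o,d=ray(s,u,v,fish);return o+d*(z-o[2])/d[2]
def tri(rs):
    A=np.zeros((3,3));b=np.zeros(3)
    for o,d in rs:
        M=np.eye(3)-np.outer(d,d);A+=M;b+=M@o
    p=np.linalg.solve(A,b);return p,[np.linalg.norm((np.eye(3)-np.outer(d,d))@(p-o)) for o,d in rs]
def blobs(im,col,box,mn=4):
    h=cv2.cvtColor(np.ascontiguousarray(im),cv2.COLOR_RGB2HSV)
    H,S,V=h[...,0].astype(int),h[...,1],h[...,2]
    m=((H<8)|(H>172)) if col=="red" else (H>100)&(H<128)
    m=m&(S>150)&(V>60)
    k=np.zeros(m.shape,bool);u0,v0,u1,v1=box;k[v0:v1,u0:u1]=1
    n,l,st,c=cv2.connectedComponentsWithStats((m&k).astype(np.uint8))
    return [(st[i].tolist(),c[i].round(2).tolist()) for i in range(1,n) if st[i,4]>=mn]
E
python3 - <<'E'
import pickle,cv2,numpy as np
from h import *
d=pickle.load(open("d0.pkl","rb"))
for c in("red","blue"):
    print(c,"side",blobs(d["side"]["image"],c,(260,150,370,280)),"top",blobs(d["top"]["image"],c,(240,165,410,215)))
t=d["top"]["image"][165:220,240:420];s=d["side"]["image"][145:280,255:375]
a=cv2.resize(t,None,fx=4.4,fy=4.4,interpolation=2)[:,:,::-1]
b=cv2.resize(s,None,fx=2.6,fy=2.6,interpolation=2)[:,:,::-1]
w=cv2.resize(d["wrist"]["image"],None,fx=.75,fy=.75)[:351,:,::-1]
o=np.zeros((a.shape[0]+351,800,3),np.uint8);o[:a.shape[0],:a.shape[1]]=a;o[a.shape[0]:a.shape[0]+b.shape[0],:b.shape[1]]=b
o[a.shape[0]:a.shape[0]+w.shape[0],320:]=w
cv2.imwrite("pics/c1.png",o)
E
```

```text
red side [([303, 172, 11, 15, 133], [307.85, 179.23]), ([359, 268, 11, 12, 32], [364.41, 273.94])] top [([299, 185, 11, 7, 52], [304.31, 188.04])]
blue side [([272, 160, 14, 14, 127], [277.93, 165.91]), ([282, 185, 12, 15, 137], [287.25, 192.28])] top [([262, 188, 11, 7, 43], [267.12, 190.88])]
```

View pics/c1.png

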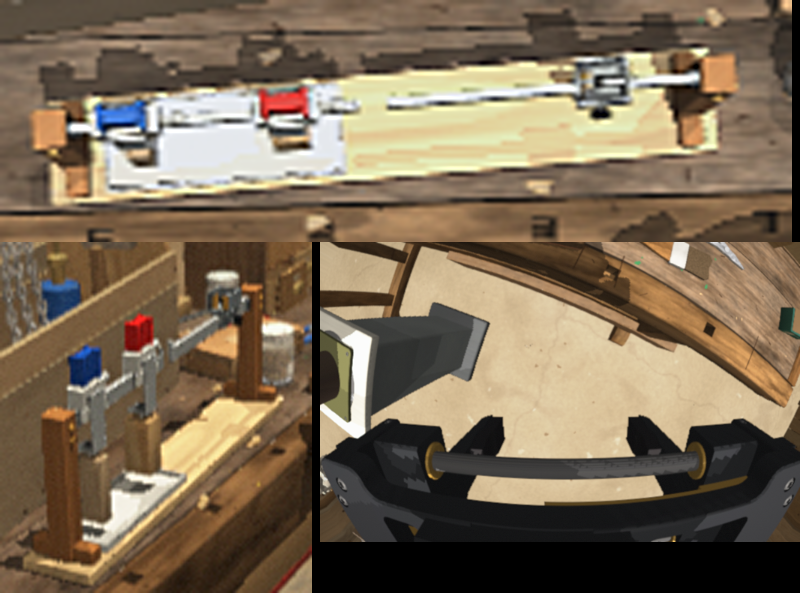

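Enlarged top: red grip (304,188), blue (267,191), rail gap around columns 321–328, catch about (377,183), end posts at about (250.5,194.5) and (403,182); the toolbox wall runs behind the rack. The wrist camera only sees floor and bench edge.

Run:
```python
import pickle
from h import *
d=pickle.load(open("d0.pkl","rb"));T,S=d["top"],d["side"]
R,e=tri([ray(T,304.4,188.),ray(S,307.9,179.2)]);print("red",R,e)
B,e2=tri([ray(T,267.2,190.9),ray(S,287.4,192.2)]);print("blue",B,e2)
print("red top",plane(T,304.4,188,.262),"blue",plane(T,267.2,190.9,.262))
for n,u,v,z in [("postL",251,194.2,.22),("postR",403,182,.22),("stopdrip",321,189,.21),("stopdry",328.5,188.3,.21),("catch",377,183.5,.23),("catchfront",371,184,.23),("toolboxfront",300,177,.15),("toolboxfront",400,165,.15)]:
    print(n,plane(T,u,v,z).round(3))
v=B-R;print(np.degrees(np.arctan2(v[0],v[1])))
```

```text
red [0.51933364 0.07224384 0.24865045] [np.float64(0.00045365004252889116), np.float64(0.0004536500425289928)]
blue [0.51209853 0.2092333  0.24748826] [np.float64(0.0009757167022108243), np.float64(0.0009757167022108882)]
red top [0.51812208 0.07210436 0.262     ] blue [0.51123925 0.20827222 0.262     ]
postL [0.505 0.273 0.22 ]
postR [ 0.536 -0.298  0.22 ]
stopdrip [0.519 0.011 0.21 ]
stopdry [ 0.521 -0.017  0.21 ]
catch [ 0.531 -0.198  0.23 ]
catchfront [ 0.53  -0.176  0.23 ]
toolboxfront [0.575 0.091 0.15 ]
toolboxfront [ 0.612 -0.301  0.15 ]
-3.0232729544865564
```

Emit:
{"fn": "carry_out", "kwargs": {"rows": [[[0,0,-5],[0,0,0],0],[[0,0,-10],[0,0,-5],0],[[3,-3,-14],[0,0,-10],0],[[7,-6,-14],[0,0,-16],0],[[11,-9,-14],[0,0,-22],0],[[15,-13,-14],[0,0,-28],0],[[18.5,-16.5,-14],[0,0,-34],0],[[22,-20,-14],[0,0,-40],0],[[25,-23,-14],[0,0,-46],0],[[28,-26,-14],[0,0,-50],0],[[31,-29,-14],[0,0,-55],0],[[34,-31,-14],[0,0,-60],0]]}}

```text
clock: 1.35
tool_pos: [0.4371, -0.1512, 0.3789]
eef_rot: [0.745, 0.667, -0.0, -0.0]
contact_force: [0.3, -0.1, -0.2]
opening: 0.996
finger_force: 0.0
```

```bash
cat > st.py <<'E'
from plant import r
import numpy as np
from scipy.spatial.transform import Rotation as Ro
def st(tgt=None,yaw=3.1):
    s=r.get_state();Rm=Ro.from_quat(s["eef_rot"]).as_matrix();p=np.array(s["tool_pos"])
    print("t",round(s["clock"],2),"p",p.round(4),"F",np.round(s["contact_force"],2),"open",round(s["opening"],3),"ff",round(s["finger_force"],2),"yang",np.degrees(np.arctan2(Rm[1,1],Rm[0,1])).round(2),"z",Rm[:,2].round(4))
    if tgt is not None: print("shift cm",(100*Rm.T@(np.array(tgt)-p)).round(2))
    return s,p,Rm
E
python3 -c "
from st import *
st([.519,.03,.38])"
```

```text
t 1.35 p [ 0.4371 -0.1512  0.3789] F [ 0.27 -0.07 -0.17] open 0.996 ff 0.0 yang -6.25 z [-5.e-04 -2.e-04 -1.e+00]
shift cm [18.91  6.17 -0.12]
```

Emit:
{"fn": "carry_out", "kwargs": {"rows": [[[4.5,1.5,0],[0,0,-4],0],[[9,3,0],[0,0,-7],0],[[13,4,0],[0,0,-9.3],0],[[17,5.5,0],[0,0,-9.3],0],[[19,6,0],[0,0,-9.3],0],[[19,6,0],[0,0,-9.3],0],[[19,6,0],[0,0,-9.3],0]]}}

```text
clock: 2.05
tool_pos: [0.5182, 0.0275, 0.3783]
eef_rot: [0.69, 0.724, -0.001, -0.0]
contact_force: [0.6, -0.9, -0.8]
opening: 1.0
finger_force: 0.0
```

Run:
```python
from st import *
from h import *
import pickle
st([.519,.072,.3])
w=r.snapshot("wrist");s=r.snapshot("side");t=r.snapshot("top");pickle.dump((w,s,t),open("d1.pkl","wb"))
print(w["pose"][:3,3].round(3))
print(blobs(w["image"],"red",(0,0,640,400)),blobs(w["image"],"blue",(0,0,640,400)))
cv2.imwrite("pics/w1.png",cv2.resize(w["image"],(800,500))[:,:,::-1])
```

```text
t 2.05 p [0.5182 0.0275 0.3783] F [ 0.58 -0.9  -0.77] open 1.0 ff 0.0 yang 2.75 z [-0.0011 -0.001  -1.    ]
shift cm [4.45 0.3  7.83]
[0.515 0.099 0.523]
[([317, 113, 29, 47, 920], [331.24, 136.4])] [([318, 0, 26, 11, 138], [328.09, 3.64]), ([469, 248, 22, 31, 439], [479.96, 259.5])]
```

View pics/w1.png

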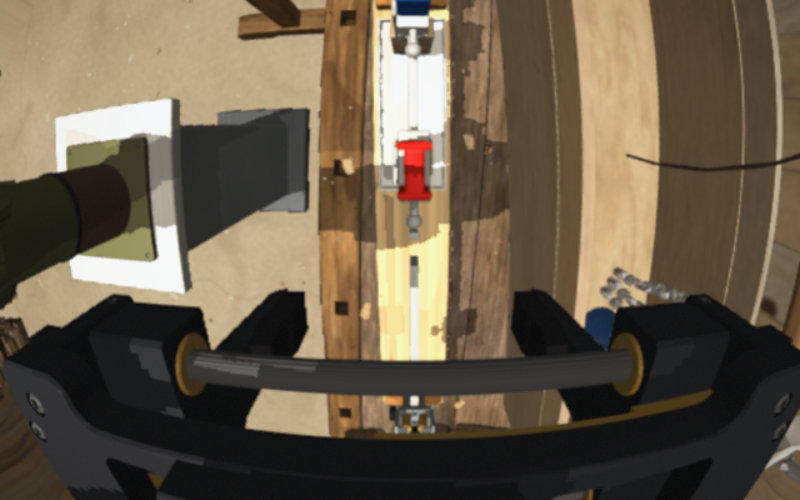

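Wrist view (scaled 1.25): red grip (414,170), ball (414,220), dry rail from (414,257) down to the catch at (415,415), rail nearly vertical in the image; the fingers straddle it.

```bash
python3 - <<'E'
import pickle
from h import *
w,s,t=pickle.load(open("d1.pkl","rb"))
f=lambda u,v,z:plane(w,u/1.25,v/1.25,z,True).round(4)
print("grip lowtop/hi top",f(414,142,.268),f(414,199,.268), "ball",f(414,220,.219))
for n,u,v,z in [("dry stop",414,256,.21),("dry stop end",414,266,.21),("rail",414.5,300,.2),("rail",415,345,.2),("catchfront",415,405,.234),("driprail",413.5,60,.2),("driprail",413.5,120,.2),("catch back",415,433,.234)]:print(n,f(u,v,z))
E
python3 - <<'E'
import cv2
im=cv2.imread("pics/w1.png");cv2.imwrite("pics/w1c.png",cv2.resize(im[125:445,360:470],None,fx=2.0,fy=1.85,interpolation=2))
E
```

```text
grip lowtop/hi top [0.5186 0.0933 0.268 ] [0.5204 0.0553 0.268 ] ball [0.5223 0.0298 0.219 ]
dry stop [ 0.524  -0.0036  0.21  ]
dry stop end [ 0.5245 -0.0127  0.21  ]
rail [ 0.5269 -0.0493  0.2   ]
rail [ 0.53   -0.0975  0.2   ]
catchfront [ 0.5321 -0.1453  0.234 ]
driprail [0.5158 0.1609 0.2   ]
driprail [0.5182 0.1101 0.2   ]
catch back [ 0.5343 -0.1835  0.234 ]
```

View pics/w1c.png

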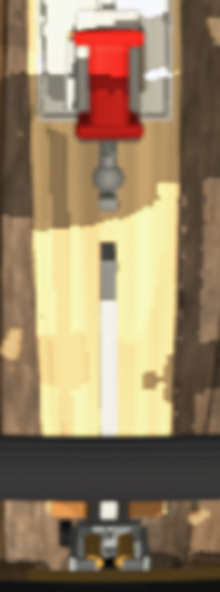

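Crop: grip, ball, dry-stop end face (rows 241–260) and rail visible, catch partly hidden by the gripper. A quick look from nearer the catch will place its front.

Emit:
{"fn": "carry_out", "kwargs": {"rows": [[[-4.5,0,0],[0,0,0],0],[[-9,0.5,0],[0,0,0],0],[[-12,0.7,0],[0,0,0],0],[[-12,0.7,0],[0,0,0],0],[[-12,0.7,0],[0,0,0],0]]}}

```text
clock: 2.7
tool_pos: [0.5307, -0.0928, 0.3786]
eef_rot: [0.691, 0.723, -0.0, -0.0]
contact_force: [0.0, 0.7, -0.1]
opening: 1.0
finger_force: 0.0
```

Run:
```python
from st import *
from h import *
import pickle
st()
w=r.snapshot("wrist");pickle.dump(w,open("d2.pkl","wb"))
c=w["image"][120:280,270:390];print(w["pose"][:3,3].round(3))
print(blobs(w["image"],"red",(0,0,640,250)))
cv2.imwrite("pics/w2.png",cv2.resize(c,None,fx=3.75,fy=3.75,interpolation=2)[:,:,::-1])
```

```text
t 2.7 p [ 0.5307 -0.0928  0.3786] F [ 0.02  0.65 -0.07] open 1.0 ff 0.0 yang 2.54 z [-4.e-04  2.e-04 -1.e+00]
[ 0.528 -0.022  0.524]
[([309, 0, 27, 28, 579], [322.74, 14.91])]
```

View pics/w2.png

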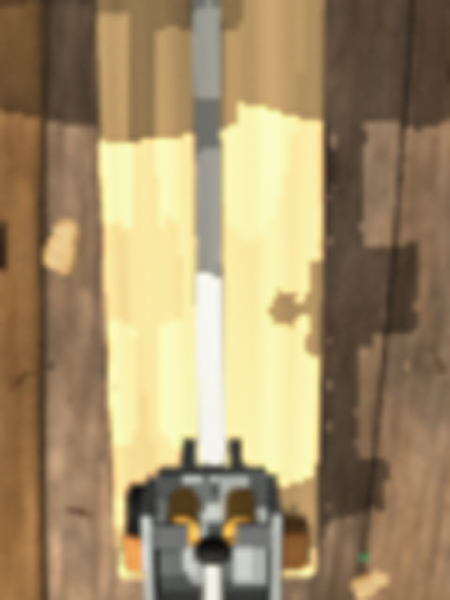

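Close view: catch body begins at rows 468 (low) to 515 (top edges), rollers (brass) at about (183,520) and (237,520), rail running up at column 210.

```bash
python3 - <<'E'
import pickle
from h import *
w=pickle.load(open("d2.pkl","rb"))
for n,u,v,z in [("top edge",210,515,.234),("low",210,468,.2),("low",210,468,.178),("horn",210,440,.2),("roller",183,500,.225),("roller",237,500,.225),("rail",205,50,.2),("rail",207,200,.2),("rail",211,440,.2)]:
    print(n,z,plane(w,270+u/3.75,120+v/3.75,z,True).round(4))
E
python3 -c "
from st import *
st([.5197,.0745,.33]);st([.5197,.0745,.236])"
```

```text
top edge 0.234 [ 0.5332 -0.1744  0.234 ]
low 0.2 [ 0.5332 -0.1759  0.2   ]
low 0.178 [ 0.5335 -0.1864  0.178 ]
horn 0.2 [ 0.5328 -0.1665  0.2   ]
roller 0.225 [ 0.5254 -0.1746  0.225 ]
roller 0.225 [ 0.5409 -0.1739  0.225 ]
rail 0.2 [ 0.5264 -0.0493  0.2   ]
rail 0.2 [ 0.5288 -0.0921  0.2   ]
rail 0.2 [ 0.5331 -0.1664  0.2   ]
t 2.75 p [ 0.5308 -0.0913  0.3788] F [-0.07  0.76  0.49] open 0.999 ff 0.0 yang 2.7 z [-1.e-04  6.e-04 -1.e+00]
shift cm [16.61 -0.33  4.89]
t 2.75 p [ 0.5308 -0.0913  0.3788] F [-0.07  0.76  0.49] open 0.999 ff 0.0 yang 2.7 z [-1.e-04  6.e-04 -1.e+00]
shift cm [16.61 -0.33 14.29]
```

Run:
```python
import pickle
from h import *
w,s,t=pickle.load(open("d1.pkl","rb"));w2=pickle.load(open("d2.pkl","rb"))
d=pickle.load(open("d0.pkl","rb"));T=d["top"]["image"]
# edges across x at column 304 (y~.07): luminance profile
g=cv2.cvtColor(np.ascontiguousarray(T),cv2.COLOR_RGB2GRAY);print("top rows140-190",g[140:190,315:318].mean(1).astype(int).tolist())
gw=cv2.cvtColor(np.ascontiguousarray(w["image"]),cv2.COLOR_RGB2GRAY);print("w cols 380-520",gw[168:171,380:520:2].mean(0).astype(int).tolist())
for z in(.0,.1,.15,.2,.25):
    print(z,"top",[(q,plane(t,316,q,z)[0].round(3)) for q in(155,160,165,170,175,180)],"w",[(c,plane(w,c,169,z,True).round(3)[:2].tolist()) for c in(408,444,460,526)])
```

```text
top rows140-190 [159, 167, 169, 163, 159, 161, 167, 165, 165, 170, 164, 178, 78, 81, 93, 76, 79, 78, 76, 79, 76, 76, 72, 105, 93, 99, 96, 103, 113, 132, 134, 130, 57, 112, 108, 115, 120, 115, 107, 84, 80, 69, 65, 203, 220, 232, 234, 165, 221, 184]
w cols 380-520 [87, 67, 65, 74, 75, 68, 70, 65, 62, 60, 71, 80, 108, 109, 81, 77, 77, 77, 76, 76, 78, 75, 72, 74, 75, 77, 78, 78, 77, 77, 76, 75, 81, 108, 86, 82, 83, 83, 84, 86, 85, 85, 100, 179, 189, 189, 193, 194, 179, 182, 183, 180, 179, 179, 179, 178, 177, 180, 185, 190, 189, 189, 184, 179, 181, 188, 190, 187, 183, 180]
0.0 top [(155, np.float64(0.689)), (160, np.float64(0.667)), (165, np.float64(0.646)), (170, np.float64(0.625)), (175, np.float64(0.603)), (180, np.float64(0.582))] w [(408, [0.662, -0.0]), (444, [0.73, 0.004]), (460, [0.763, 0.006]), (526, [0.916, 0.018])]
0.1 top [(155, np.float64(0.67)), (160, np.float64(0.65)), (165, np.float64(0.629)), (170, np.float64(0.609)), (175, np.float64(0.589)), (180, np.float64(0.569))] w [(408, [0.634, 0.019]), (444, [0.689, 0.022]), (460, [0.715, 0.024]), (526, [0.839, 0.034])]
0.15 top [(155, np.float64(0.661)), (160, np.float64(0.641)), (165, np.float64(0.621)), (170, np.float64(0.601)), (175, np.float64(0.581)), (180, np.float64(0.562))] w [(408, [0.62, 0.028]), (444, [0.669, 0.031]), (460, [0.692, 0.033]), (526, [0.801, 0.041])]
0.2 top [(155, np.float64(0.651)), (160, np.float64(0.632)), (165, np.float64(0.613)), (170, np.float64(0.593)), (175, np.float64(0.574)), (180, np.float64(0.555))] w [(408, [0.606, 0.038]), (444, [0.648, 0.04]), (460, [0.668, 0.042]), (526, [0.763, 0.049])]
0.25 top [(155, np.float64(0.642)), (160, np.float64(0.623)), (165, np.float64(0.604)), (170, np.float64(0.585)), (175, np.float64(0.567)), (180, np.float64(0.548))] w [(408, [0.592, 0.047]), (444, [0.628, 0.049]), (460, [0.645, 0.051]), (526, [0.725, 0.057])]
```

The toolbox wall is at x ≈ 0.66 or beyond and about 0.15 high, so it is clear. Now over the grip and down.

Emit:
{"fn": "carry_out", "kwargs": {"rows": [[[4.5,0,0],[0,0,-0.4],0.2],[[9,-0.2,2],[0,0,-0.4],0.3],[[13,-0.3,4],[0,0,-0.4],0.3],[[16.6,-0.35,5],[0,0,-0.4],0.3],[[16.6,-0.35,5],[0,0,-0.4],0.3],[[16.6,-0.35,5],[0,0,-0.4],0.3],[[16.6,-0.35,5],[0,0,-0.4],0.3]]}}

```text
clock: 3.45
tool_pos: [0.52, 0.0735, 0.3291]
eef_rot: [0.688, 0.726, -0.0, 0.001]
contact_force: [-0.8, -0.7, -0.5]
opening: 0.698
finger_force: 0.0
```

Run:
```python
from st import *
from h import *
st([.5195,.0745,.236])
w=r.snapshot("wrist");b=blobs(w["image"],"red",(200,60,450,400));print(b,w["pose"][:3,3].round(4))
x,y,ww,h,_=b[0][0]
for u,v in[(x,y),(x+ww,y),(x,y+h),(x+ww,y+h)]:print(plane(w,u,v,.268,True).round(4))
cv2.imwrite("pics/w3.png",cv2.resize(w["image"],(800,500))[:,:,::-1])
```

```text
t 3.45 p [0.52   0.0735 0.3291] F [-0.76 -0.72 -0.46] open 0.698 ff 0.0 yang 3.09 z [ 7.e-04 -7.e-04 -1.e+00]
shift cm [ 0.11 -0.06  9.31]
[([310, 172, 33, 62, 1547], [326.04, 202.18])] [0.5165 0.1449 0.4741]
[0.5072 0.1002 0.268 ]
[0.5297 0.1013 0.268 ]
[0.5089 0.0544 0.268 ]
[0.5328 0.0557 0.268 ]
```

View pics/w3.png

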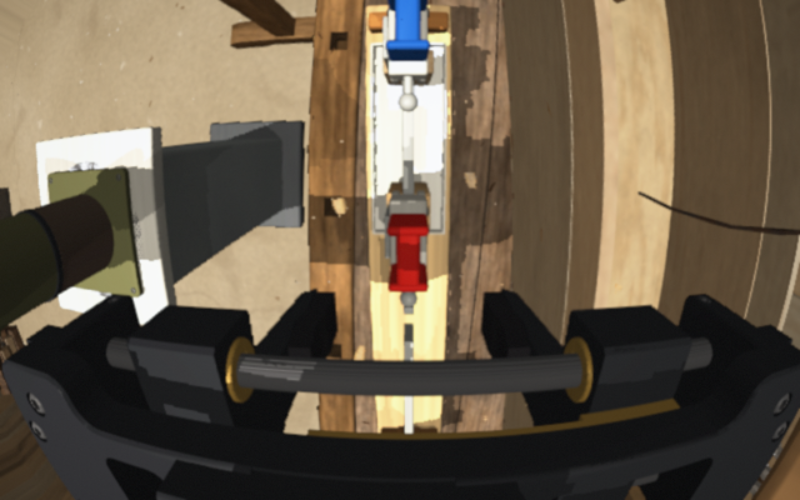

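Grip at (408,252) centred between the open fingers (325 and 492), with ball and rail below it. Descend and close.

Emit:
{"fn": "carry_out", "kwargs": {"rows": [[[0.1,-0.05,3],[0,0,0],0.4],[[0.1,-0.05,6],[0,0,0],0.5],[[0.1,-0.05,8],[0,0,0],0.6],[[0.1,-0.05,9.2],[0,0,0],0.6],[[0.1,-0.05,9.2],[0,0,0],0.6],[[0.1,-0.05,9.2],[0,0,0],0.6],[[0.1,-0.05,9.2],[0,0,0],0.6]], "newtons": 20}}

```text
clock: 4.2
tool_pos: [0.5202, 0.0752, 0.2379]
eef_rot: [0.688, 0.726, 0.001, 0.001]
contact_force: [0.3, 0.4, 0.3]
opening: 0.403
finger_force: 0.0
```

Run:
```python
from st import *
st([.5197,.0747,.236])
```

```text
t 4.2 p [0.5202 0.0752 0.2379] F [0.26 0.39 0.25] open 0.403 ff 0.0 yang 3.09 z [ 2.4e-03  5.0e-04 -1.0e+00]
shift cm [-0.05 -0.05  0.19]
```

Emit:
{"fn": "carry_out", "kwargs": {"rows": [[[0,0,0.1],[0,0,0],0.75],[[0,0,0.1],[0,0,0],0.85],[[0,0,0.1],[0,0,0],0.9],[[0,0,0.1],[0,0,0],1],[[0,0,0.1],[0,0,0],1],[[0,0,0.1],[0,0,0],1],[[0,0,0.1],[0,0,0],1]], "newtons": 30}}

```text
clock: 4.9
tool_pos: [0.5195, 0.0751, 0.236]
eef_rot: [0.688, 0.726, 0.0, 0.0]
contact_force: [-1.2, -1.8, 4.9]
opening: 0.154
finger_force: 30.0
```

Run:
```python
from st import *
st()
```

```text
t 4.9 p [0.5195 0.0751 0.236 ] F [-1.22 -1.78  4.87] open 0.154 ff 30.0 yang 3.12 z [ 6.e-04 -1.e-04 -1.e+00]
```

Emit:
{"fn": "carry_out", "kwargs": {"rows": [[[0,0,-0.4],[0,0,0],1],[[0,0,-0.9],[0,0,0],1],[[0,0,-1.4],[0,0,0],1],[[0,0,-1.9],[0,0,0],1],[[0,0,-1.9],[0,0,0],1],[[0,0,-1.9],[0,0,0],1]]}}

```text
clock: 5.5
tool_pos: [0.5193, 0.075, 0.2548]
eef_rot: [0.688, 0.726, 0.0, 0.0]
contact_force: [0.1, 0.6, -3.0]
opening: 0.154
finger_force: 30.0
```

Run:
```python
from st import *
st()
```

```text
t 5.5 p [0.5193 0.075  0.2548] F [ 0.11  0.62 -3.04] open 0.154 ff 30.0 yang 3.12 z [ 2.e-04 -0.e+00 -1.e+00]
```

Emit:
{"fn": "carry_out", "kwargs": {"rows": [[[-1,0,0],[0,0,0],1],[[-2.5,0,0],[0,0,0],1],[[-4,0,0],[0,0,0],1],[[-5.5,0,0],[0,0,0],1],[[-7,0,0],[0,0,0],1],[[-8.5,0,0],[0,0,0],1],[[-10,0,0],[0,0,0],1],[[-11.5,0,0],[0,0,0],1],[[-13,0,0],[0,0,0],1],[[-14,0,0],[0,0,0],1],[[-14,0,0],[0,0,0],1],[[-14,0,0],[0,0,0],1]]}}

```text
clock: 6.7
tool_pos: [0.527, -0.0642, 0.2547]
eef_rot: [0.687, 0.726, 0.0, -0.0]
contact_force: [0.0, -0.1, -3.4]
opening: 0.153
finger_force: 30.0
```

Run:
```python
from st import *
st()
from h import *
s=r.snapshot("side");t=r.snapshot("top");w=r.snapshot("wrist")
a=cv2.resize(s["image"][130:270,255:415],(800,700))[:600,:,::-1]
cv2.imwrite("pics/s4.png",a)
```

```text
t 6.7 p [ 0.527  -0.0642  0.2547] F [ 0.03 -0.07 -3.41] open 0.153 ff 30.0 yang 3.14 z [ 2.e-04  8.e-04 -1.e+00]
```

View pics/s4.png

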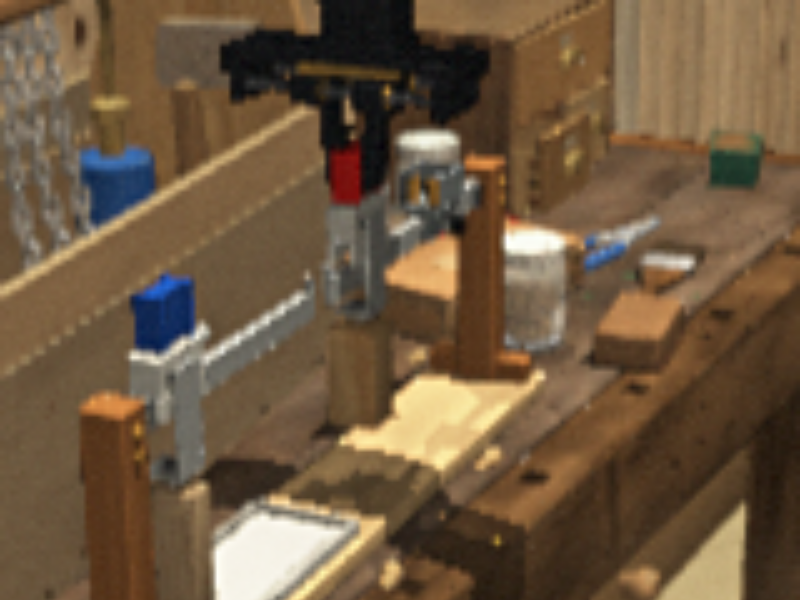

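Side view: the held hanger hangs upright just above the drying rail (≈(355,250) in the crop), past the stop at (305,285); catch at (430,190). Lower gently.

Emit:
{"fn": "carry_out", "kwargs": {"rows": [[[0,0,0.4],[0,0,0],1],[[0,0,0.8],[0,0,0],1],[[0,0,1.2],[0,0,0],1],[[0,0,1.5],[0,0,0],1],[[0,0,1.65],[0,0,0],1],[[0,0,1.75],[0,0,0],1],[[0,0,1.75],[0,0,0],1]]}}

```text
clock: 7.55
tool_pos: [0.527, -0.0647, 0.2371]
eef_rot: [0.688, 0.726, -0.0, 0.0]
contact_force: [-1.0, -0.1, -2.9]
opening: 0.156
finger_force: 30.0
```

Run:
```python
from st import *
st()
```

```text
t 7.55 p [ 0.527  -0.0647  0.2371] F [-1.02 -0.12 -2.9 ] open 0.156 ff 30.0 yang 3.12 z [-0.e+00 -1.e-04 -1.e+00]
```

Emit:
{"fn": "carry_out", "kwargs": {"rows": [[[0,0,0.05],[0,0,0],1],[[0,0,0.1],[0,0,0],1],[[0,0,0.15],[0,0,0],1],[[0,0,0.15],[0,0,0],1]]}}

```text
clock: 7.95
tool_pos: [0.5271, -0.0647, 0.2361]
eef_rot: [0.688, 0.726, 0.0, 0.0]
contact_force: [-0.2, -0.1, 0.9]
opening: 0.159
finger_force: 30.0
```

Run:
```python
from st import *
st()
```

```text
t 7.95 p [ 0.5271 -0.0647  0.2361] F [-0.15 -0.1   0.9 ] open 0.159 ff 30.0 yang 3.13 z [ 5.e-04 -2.e-04 -1.e+00]
```

Emit:
{"fn": "carry_out", "kwargs": {"rows": [[[0,0,0],[0,0,0],1],[[-0.5,0,0],[0,0,0],1],[[-1.2,0,0],[0,0,0],1],[[-2,0,0],[0,0,0],1],[[-2.8,0,0],[0,0,0],1],[[-3.6,0,0],[0,0,0],1],[[-4.2,0,0],[0,0,0],1],[[-4.6,0,0],[0,0,0],1],[[-5,0,0],[0,0,0],1]]}}

```text
clock: 8.85
tool_pos: [0.5302, -0.1144, 0.2361]
eef_rot: [0.688, 0.726, 0.001, 0.0]
contact_force: [1.0, 2.8, -1.9]
opening: 0.154
finger_force: 30.0
```

Run:
```python
from st import *
st()
```

```text
t 8.85 p [ 0.5302 -0.1144  0.2361] F [ 0.99  2.8  -1.87] open 0.154 ff 30.0 yang 3.13 z [ 0.0013  0.001  -1.    ]
```

Emit:
{"fn": "carry_out", "kwargs": {"rows": [[[-0.3,0,0],[0,0,0],1],[[-0.6,0,0],[0,0,0],1],[[-0.8,0,0],[0,0,0],1],[[-1,0,0],[0,0,0],1]]}}

```text
clock: 9.25
tool_pos: [0.5306, -0.1243, 0.236]
eef_rot: [0.687, 0.726, 0.0, 0.0]
contact_force: [-1.1, 8.0, 11.1]
opening: 0.156
finger_force: 30.0
```

Emit:
{"fn": "carry_out", "kwargs": {"rows": [[[-0.2,0,0],[0,0,0],1],[[-0.4,0,0],[0,0,0],1]]}}

```text
clock: 9.45
tool_pos: [0.5308, -0.1282, 0.2361]
eef_rot: [0.687, 0.726, 0.0, 0.0]
contact_force: [-1.9, 7.1, 11.6]
opening: 0.153
finger_force: 30.0
```

Emit:
{"fn": "carry_out", "kwargs": {"rows": [[[-0.15,0,0],[0,0,0],1],[[-0.3,0,0],[0,0,0],1]]}}

```text
clock: 9.65
tool_pos: [0.5309, -0.1297, 0.2361]
eef_rot: [0.687, 0.727, 0.001, -0.001]
contact_force: [-0.9, 9.7, 7.6]
opening: 0.156
finger_force: 30.0
```

Downward pressing has crept up (11 N); I'll relieve it before pushing on.

Emit:
{"fn": "carry_out", "kwargs": {"rows": [[[0,0,-0.06],[0,0,0],1],[[0,0,-0.06],[0,0,0],1]]}}

```text
clock: 9.85
tool_pos: [0.5307, -0.1299, 0.2362]
eef_rot: [0.687, 0.727, 0.001, -0.001]
contact_force: [0.3, 7.8, 3.0]
opening: 0.157
finger_force: 30.0
```

Run:
```python
from st import *
st()
```

```text
t 9.85 p [ 0.5307 -0.1299  0.2362] F [0.29 7.76 2.98] open 0.157 ff 30.0 yang 3.22 z [ 0.      0.0025 -1.    ]
```

Emit:
{"fn": "carry_out", "kwargs": {"rows": [[[-0.1,0,0],[0,0,0],1],[[-0.2,0,-0.02],[0,0,0],1]]}}

```text
clock: 10.05
tool_pos: [0.5306, -0.1312, 0.2362]
eef_rot: [0.687, 0.727, 0.001, -0.001]
contact_force: [0.0, 9.0, 1.9]
opening: 0.154
finger_force: 30.0
```

Emit:
{"fn": "carry_out", "kwargs": {"rows": [[[-0.1,0,0],[0,0,0],1],[[-0.2,0,0],[0,0,0],1]]}}

```text
clock: 10.25
tool_pos: [0.5307, -0.1334, 0.2362]
eef_rot: [0.687, 0.727, 0.001, -0.001]
contact_force: [-0.2, 7.9, 1.4]
opening: 0.154
finger_force: 30.0
```

Emit:
{"fn": "carry_out", "kwargs": {"rows": [[[-0.1,0,0],[0,0,0],1],[[-0.2,0,0],[0,0,0],1]]}}

```text
clock: 10.45
tool_pos: [0.5308, -0.1366, 0.2361]
eef_rot: [0.687, 0.727, 0.0, -0.001]
contact_force: [0.3, 4.8, 2.6]
opening: 0.154
finger_force: 30.0
```

The roller force peaked near 9 N and is falling; continue gently to the stop.

Emit:
{"fn": "carry_out", "kwargs": {"rows": [[[-0.1,0,0],[0,0,0],1],[[-0.2,0,0],[0,0,0],1]]}}

```text
clock: 10.65
tool_pos: [0.5309, -0.1407, 0.2361]
eef_rot: [0.688, 0.726, -0.001, 0.0]
contact_force: [0.6, 1.5, -1.2]
opening: 0.156
finger_force: 30.0
```

Emit:
{"fn": "carry_out", "kwargs": {"rows": [[[-0.1,0,0],[0,0,0],1],[[-0.2,0,0],[0,0,0],1]]}}

```text
clock: 10.85
tool_pos: [0.531, -0.1431, 0.2361]
eef_rot: [0.688, 0.726, -0.001, 0.0]
contact_force: [2.1, 0.9, -2.1]
opening: 0.152
finger_force: 30.0
```

Emit:
{"fn": "carry_out", "kwargs": {"rows": [[[-0.1,0,0],[0,0,0],1],[[-0.15,0,0],[0,0,0],1]]}}

```text
clock: 11.05
tool_pos: [0.5311, -0.1438, 0.2361]
eef_rot: [0.688, 0.726, -0.0, 0.0]
contact_force: [2.1, -0.1, -3.6]
opening: 0.155
finger_force: 30.0
```

Emit:
{"fn": "carry_out", "kwargs": {"rows": [[[-0.1,0.03,0],[0,0,0],1],[[-0.1,0.03,0],[0,0,0],1]]}}

```text
clock: 11.25
tool_pos: [0.5311, -0.1443, 0.2362]
eef_rot: [0.688, 0.726, -0.0, -0.0]
contact_force: [1.0, 0.5, -4.6]
opening: 0.16
finger_force: 30.0
```

Emit:
{"fn": "carry_out", "kwargs": {"rows": [[[-0.1,0,0.02],[0,0,0],1],[[-0.1,0,0.02],[0,0,0],1]]}}

```text
clock: 11.45
tool_pos: [0.5312, -0.1446, 0.2362]
eef_rot: [0.687, 0.726, -0.0, -0.001]
contact_force: [0.8, 1.4, -3.9]
opening: 0.155
finger_force: 30.0
```

Emit:
{"fn": "carry_out", "kwargs": {"rows": [[[-0.1,0,0],[0,0,0],1],[[-0.1,0,0],[0,0,0],1]]}}

```text
clock: 11.65
tool_pos: [0.5313, -0.1457, 0.2362]
eef_rot: [0.687, 0.726, -0.0, -0.0]
contact_force: [-0.4, 3.4, -4.1]
opening: 0.155
finger_force: 30.0
```

Emit:
{"fn": "carry_out", "kwargs": {"rows": [[[-0.1,0,0.02],[0,0,0],1],[[-0.1,0,0.02],[0,0,0],1]]}}

```text
clock: 11.85
tool_pos: [0.5314, -0.1459, 0.2362]
eef_rot: [0.687, 0.726, 0.0, -0.001]
contact_force: [-1.5, 4.6, -2.2]
opening: 0.153
finger_force: 30.0
```

Emit:
{"fn": "carry_out", "kwargs": {"rows": [[[-0.1,0,0.02],[0,0,0],1],[[-0.1,0,0.02],[0,0,0],1]]}}

```text
clock: 12.05
tool_pos: [0.5314, -0.146, 0.2362]
eef_rot: [0.687, 0.727, 0.001, -0.001]
contact_force: [-2.2, 5.7, -0.6]
opening: 0.158
finger_force: 30.0
```

The hanger has stopped dead at y ≈ −0.146, as predicted for latched. Release and retreat upward.

Emit:
{"fn": "carry_out", "kwargs": {"rows": [[[0.1,0,0],[0,0,0],1],[[0.1,0,0],[0,0,0],0.75],[[0.1,0,0],[0,0,0],0.6],[[0.1,0,0],[0,0,0],0.5],[[0.1,0,0],[0,0,0],0.5]]}}

```text
clock: 12.55
tool_pos: [0.5319, -0.1479, 0.2361]
eef_rot: [0.688, 0.726, -0.0, 0.0]
contact_force: [-0.7, -0.3, 0.3]
opening: 0.49
finger_force: 0.0
```

Emit:
{"fn": "carry_out", "kwargs": {"rows": [[[0,0,-1],[0,0,0],0.4],[[0,0,-3],[0,0,0],0.4],[[0,0,-6],[0,0,0],0.4],[[0,0,-10],[0,0,0],0.4],[[3,0,-14],[0,0,0],0.4],[[7,0,-14],[0,0,0],0.4],[[7,0,-14],[0,0,0],0.4],[[7,0,-14],[0,0,0],0.4]]}}

```text
clock: 13.35
tool_pos: [0.5279, -0.0766, 0.3767]
eef_rot: [0.687, 0.727, -0.0, 0.001]
contact_force: [0.2, -0.8, 0.2]
opening: 0.598
finger_force: 0.0
```

Run:
```python
from st import *
from h import *
st()
w=r.snapshot("wrist");s=r.snapshot("side");print(w["pose"][:3,3].round(3))
b=blobs(w["image"],"red",(250,60,400,330));print(b)
x,y,ww,h,_=b[0][0];print(plane(w,x+ww/2,y,.268,True).round(4),plane(w,x+ww/2,y+h,.268,True).round(4))
a=cv2.resize(w["image"][80:330,250:410],(384,600),interpolation=2);c=cv2.resize(s["image"][130:280,290:390],(400,600),interpolation=2)
cv2.imwrite("pics/f.png",np.hstack([a,c])[:,:,::-1])
```

```text
t 13.35 p [ 0.5279 -0.0766  0.3767] F [ 0.19 -0.8   0.15] open 0.598 ff 0.0 yang 3.25 z [ 9.e-04 -9.e-04 -1.e+00]
[ 0.524 -0.005  0.522]
[([314, 229, 25, 51, 1038], [325.88, 254.03])]
[ 0.5295 -0.1109  0.268 ] [ 0.5324 -0.164   0.268 ]
```

View pics/f.png

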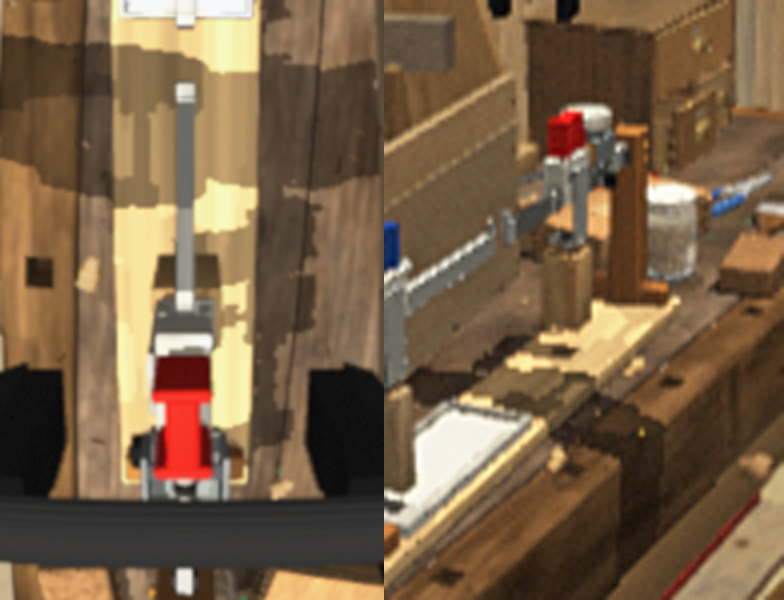

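The hanger stands upright on the drying rail with its ball in the catch. Grip front edge is at y ≈ −0.164, about 2 mm back from the dead stop, as expected for latched. The blue hanger and bench items look unmoved. Handing in.

```bash
python3 -c "
from plant import r
print(r.finish_job())"
```

```text
the job is handed in; nothing more can be done
None
```

I hung the red-gripped hanger on the drying rail, slid it into the roller catch until it snapped in and stopped dead, let go, and handed the job in at about 13 s; no verdict came back, so the latch is judged from the push forces and the last pictures.

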